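# Power up the bench from charged battery packs

### The arm

A 7-joint arm with a two-finger parallel gripper is mounted at the origin on the work surface. World frame = base frame: x ahead of the robot, y to its left, z up, the work surface at z = 0. Lengths are in mm, angles in rad, forces in N, time in s.
With the tool pointing down it reaches from about 400 to 850 mm from the base axis. Payload 10.4 kg.
Tool frame: the origin (TCP) lies at the very end of the fingers, on their centre line; the grasp point (between the pads) lies 19 mm behind it; z points along the fingers, y is the direction in which the jaws open and shut (so a half turn about z gives the same grasp; the last joint's range is limited). The gripper opens to 87 mm and grips with 3 to 60 N. Pads are 19 mm wide; open, the fingers measure 117 mm over their backs; the gripper's body (75 mm by 190 mm) begins 51 mm behind the grasp point.
Start: joints at [-1.18, 0.332, -0.065, 1.46, 0.022, 1.35, -0.088], TCP at [251.297, 572.278, 222.576] pointing down, gripper open.
Joint ranges: [-2.6, 2.6], [-0.5, 2.12], [-1.47, 1.34], [0.16, 2.42], [-1.27, 4.41], [0.06, 2.06], [-2.6, 2.6]. Speed limits (rad/s): [2.22, 2.22, 2.79, 2.79, 3.14, 3.14, 3.14].

### API

Orientations are given as a unit quaternion [x, y, z, w].
In Python, from workcell import * gives the robot as it stands.
- The arm moves only by the tool drive_tool, never from a script. Its arguments are lists of equal length, an entry for each row: "offset": the shift along the world's x, y, z in m, a list of three; "dr": the turn, a rotation vector about the world's x, y, z in degrees, a list of three; "hand": the closure, from -1 (fully open) to 1 (shut). In form: {"offset": [[tx, ty, tz], ...], "dr": [[wx, wy, wz], ...], "hand": [hand, ...]}. A call has 1 to 12 rows; each row shifts and turns the commanded pose from where the row before left it; what a row does not reach is not made up. A row lasts 1/8 s, in which the tool goes at most 62.5 mm and 10.7 degrees, less where a joint would pass 70% of its speed; a pose out of reach is approached as far as the arm can. A call is refused whole if a number of a shift passes 0.0625 or a number of a turn 10.7, either way. A call with a gripper value outside its range is refused whole. The fingers move at their own pace and stop on an object; the grip force is fixed at half the most. Time passes only in rows, so rows that do not move let the fingers close. It gives the time, the measured TCP pose, the force and the opening at its end, in the units of the state.
- read_state(): the state, without advancing time (a new reading comes with each control period).
- capture(name): name is "side" or "top"; returns the picture (480x640x3 uint8, red, green, blue); there is no depth.
- camera_params(name): a dict with "fx", "fy", "cx", "cy" (pixels), "D" ([k1, k2, p1, p2, k3] as OpenCV has them; the pictures are not rectified), "cam_to_world" (4x4, takes a point from camera to world coordinates). Camera axes: x right, y down, z forward; pixel columns grow to the right and rows downward; lengths in mm; the calibration is good to about 2 mm. A picture is of the moment at which its call begins. camera_params takes no time and is no camera call.
- hand_in(): hands the job in, once; it reports no verdict.
The state is a dict: "time": time; "joint_pos": joint angles; "joint_vel": joint speeds; "joint_efforts": joint torques, N m; "eef_pos": TCP position; "eef_rot": TCP orientation; "ft_force": force on the tool from outside, world axes, zero at the start; "torque": the same for the moment, N m; "width": finger opening in mm.
Only numpy, scipy, OpenCV 4.12 (cv2) and the standard library are available. Lean on these libraries where they do the work, as an engineer would, in place of code of your own. Each camera call takes 0.05 s, during which the arm holds its last target. There are 200 camera calls.

### The job

Pull every battery pack out of the charger, set each one fully home in a shoe of its own on the bench, and then fit each shoe, with its pack already in it, as one unit fully down into a bay of the power station. Never put an empty shoe into a bay; a spare shoe stays out. Only when all the packs are loaded, throw the switch on the power station fully on, and leave the other things on the bench where they are.

Things in the scene. Friction and masses are not known exactly. Their poses are not given: they have to be found in the camera images.
- pack0_mid (a point): centre (half-way up) of a black battery pack 48 (its x) x 70 (its y) x 56 mm tall, 0.2-0.42 kg, all alike. Starts upright in a charger slot, lowest 20 mm sunk, 36 mm standing out. Its lowest 18 mm is waisted (groove for the catch): grip the 48 mm width in the upper 30 mm. Half turn about z: the same. May be absent (None from the start)
- pack1_mid (a point): centre (half-way up) of a black battery pack 48 (its x) x 70 (its y) x 56 mm tall, 0.2-0.42 kg, all alike. Starts upright in a charger slot, lowest 20 mm sunk, 36 mm standing out. Its lowest 18 mm is waisted (groove for the catch): grip the 48 mm width in the upper 30 mm. Half turn about z: the same. May be absent (None from the start)
- pack2_mid (a point): centre (half-way up) of a black battery pack 48 (its x) x 70 (its y) x 56 mm tall, 0.2-0.42 kg, all alike. Starts upright in a charger slot, lowest 20 mm sunk, 36 mm standing out. Its lowest 18 mm is waisted (groove for the catch): grip the 48 mm width in the upper 30 mm. Half turn about z: the same. May be absent (None from the start)
- shoe0_mid (a point): centre of a loose aluminium shoe, an open tray 60 (x) x 82 mm (y), 12 mm above its underside. Floor 4 mm thick, long walls 24 mm high, short end walls 34 mm. Inside 53 x 75 mm: a pack stands in it, length along y, 2.5 mm play all round, either way round. Grip it low across the 60 mm width, outside the walls. No lock: carry the unit level by the shoe, not the pack
- shoe1_mid (a point): centre of a loose aluminium shoe, an open tray 60 (x) x 82 mm (y), 12 mm above its underside. Floor 4 mm thick, long walls 24 mm high, short end walls 34 mm. Inside 53 x 75 mm: a pack stands in it, length along y, 2.5 mm play all round, either way round. Grip it low across the 60 mm width, outside the walls. No lock: carry the unit level by the shoe, not the pack
- shoe2_mid (a point): centre of a loose aluminium shoe, an open tray 60 (x) x 82 mm (y), 12 mm above its underside. Floor 4 mm thick, long walls 24 mm high, short end walls 34 mm. Inside 53 x 75 mm: a pack stands in it, length along y, 2.5 mm play all round, either way round. Grip it low across the 60 mm width, outside the walls. No lock: carry the unit level by the shoe, not the pack
- shoe0_seat (a point): point fixed to shoe0, 20 mm above shoe0_mid, where the centre of a pack lies when it is fully home in this shoe (pack top then 60 mm above the shoe's underside)
- shoe1_seat (a point): point fixed to shoe1, 20 mm above shoe1_mid, where the centre of a pack lies when it is fully home in this shoe (pack top then 60 mm above the shoe's underside)
- shoe2_seat (a point): point fixed to shoe2, 20 mm above shoe2_mid, where the centre of a pack lies when it is fully home in this shoe (pack top then 60 mm above the shoe's underside)
- bay0 (a point): where the centre (mid) of a shoe lies when home in this bay: 24 mm over the bench, 12 mm over the bay floor. Three open-topped bays in a row along y, 94 mm apart, on a low grey base. Bay 65 (x) x 87 mm (y), guides 22 mm high over its floor; shoe's y along bay's y, 2.5 mm play all round. Mid-way the long sides have 59 mm gaps in the guides for fingers
- bay1 (a point): where the centre (mid) of a shoe lies when home in this bay: 24 mm over the bench, 12 mm over the bay floor. Three open-topped bays in a row along y, 94 mm apart, on a low grey base. Bay 65 (x) x 87 mm (y), guides 22 mm high over its floor; shoe's y along bay's y, 2.5 mm play all round. Mid-way the long sides have 59 mm gaps in the guides for fingers
- bay2 (a point): where the centre (mid) of a shoe lies when home in this bay: 24 mm over the bench, 12 mm over the bay floor. Three open-topped bays in a row along y, 94 mm apart, on a low grey base. Bay 65 (x) x 87 mm (y), guides 22 mm high over its floor; shoe's y along bay's y, 2.5 mm play all round. Mid-way the long sides have 59 mm gaps in the guides for fingers
- charger: fixed grey charger, three slots in a row along its y, 86 mm apart, the middle one at the origin (on the bench under it); x to its rear; top 28 mm, slot floor 8 mm over the bench. Reaches 33 mm to the front, 55 mm to the rear, 136 mm either way in y. A sprung roller in each slot's rear wall holds the pack's groove: straight up it comes free with some 10 to 20 N in the first 20 mm
- switch (a joint): toggle switch on the power station: lever angle in rad, 0 fully off (leaning to the station's front, -x of the bays), 1.0 fully on (leaning to +x); starts between 0 and 0.25, stays where it is left, turns about the y of the bays, light
- switch_tip (a point): centre of the switch lever's black ball end (26 mm diameter), 60 mm from its hinge. The hinge is 34 mm over the bench, 77 mm from bay2 in the bays' -y direction, on a block 70 x 50 mm whose top is 37 mm over the bench
- sanding_block: bystander, leave alone: cork sanding block 85 x 26 x 26 mm among the shoes; origin at its underside
- chisel: bystander, leave alone: chisel about 145 mm long among the shoes; origin at its underside
- mallet: bystander, leave alone: wooden mallet, head 110 mm wide and 70 mm high, handle 120 mm; origin at its underside
- glue: bystander, leave alone: white glue bottle, 60 mm wide, 160 mm tall, behind; origin at its underside
- square: bystander, leave alone: try square with 90 mm wooden stock and 150 mm steel blade; origin at its underside
- blanks: bystander, leave alone: stack of wooden blanks 160 x 110 x 54 mm; origin at its underside
- tin: bystander, leave alone: steel tin, 84 mm wide, 100 mm tall; origin at its underside
Mind the look-alikes: they are no part of the job. What is shaped like the part that bears shoe0_mid but brown or red is not meant.

How it is judged:
By the outcome, as a careful person would: the job done as asked, in the order asked, and still so for the second after the job is handed in, with the robot touching nothing.
Of pack0, pack1, pack2 only 2 to 3 are there at a start; the rules pass over those that are not, and their reading is None.
At some moment in a run one of shoe0, shoe1, shoe2 may be knocked a few centimetres aside while the robot is not near it.
It also fails if it takes over 210 s, if anything falls off the work surface, if the arm or the gripper's body presses on something with over 40 N, if the wrist force passes 120 N, or if a joint passes its speed limit or range.

## Working session

There is one attempt and no reset: what is moved stays moved. The work goes in short steps, Python scripts to look and compute and a tool call to move; the robot and the scene stay as the last step left them, time stands still between calls to the robot, and variables do not carry over. Pictures are saved under pics/ and viewed, about 12 in all and at most 16, crops included, and the job is handed in when it is done.

Besides the shell and the picture viewer there is one more tool, called after ">>>" in YAML: its name, and indented under it one key for each argument. drive_tool: Moves the arm, as the interface text tells. Its arguments: {"type":"object","properties":{"offset":{"type":"array","items":{"type":"array","items":{"type":"number"}}},"dr":{"type":"array","items":{"type":"array","items":{"type":"number"}}},"hand":{"type":"array","items":{"type":"number"}}},"required":["offset","dr","hand"]}

```bash
ls; mkdir -p pics; python3 - <<'E'
from workcell import *
import cv2
for n in("top","side"):
    p=camera_params(n);print(n,{k:(v if k!="cam_to_world" else [[round(float(x),3) for x in r] for r in v]) for k,v in p.items()})
    cv2.imwrite(f"pics/{n}0.png",capture(n)[:,:,::-1])
s=read_state();print(s)
E
```

```text
pics
top {'fx': 445.16126158797204, 'fy': 445.16126158797204, 'cx': 313.95866772539404, 'cy': 243.2736824098961, 'D': array([-0.07307238,  0.        ,  0.        ,  0.        ,  0.        ]), 'cam_to_world': [[0.006, -0.982, 0.19, 303.442], [-1.0, -0.008, -0.005, -15.876], [0.007, -0.19, -0.982, 1260.688], [0.0, 0.0, 0.0, 1.0]]}
side {'fx': 511.01667868803685, 'fy': 511.01667868803685, 'cx': 326.11288363101556, 'cy': 244.96918362299547, 'D': array([-0.00756548,  0.        ,  0.        ,  0.        ,  0.        ]), 'cam_to_world': [[0.975, -0.13, 0.182, 322.318], [-0.224, -0.553, 0.803, -1084.698], [-0.004, -0.823, -0.568, 839.747], [0.0, 0.0, 0.0, 1.0]]}
{'time': 0.1, 'joint_pos': array([-1.17960907,  0.33279615, -0.06468525,  1.46082582,  0.0215766 ,
        1.34986451, -0.08848656]), 'joint_vel': array([ 0.00050449,  0.00011621, -0.0019034 , -0.00347416,  0.00023977,
        0.0003399 , -0.00066057]), 'joint_efforts': array([ 3.00155756e-03, -6.24549079e+01,  2.54518393e-02, -3.90714633e+01,
       -6.12595933e-02,  3.66133754e-02,  5.54770293e-05]), 'eef_pos': array([251.17325882, 571.95828707, 221.85630255]), 'eef_rot': array([ 2.05414423e-01,  9.78674898e-01, -5.90326665e-04, -1.06616109e-04]), 'ft_force': array([-0.01492879, -0.58600793, -0.32494004]), 'torque': array([ 0.04238719, -0.00403884, -0.04869896]), 'width': 87.22680176667194}
```

View pics/top0.png

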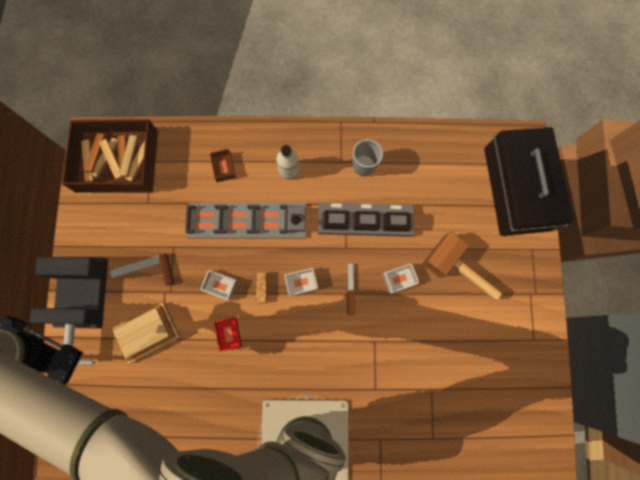

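View pics/side0.png

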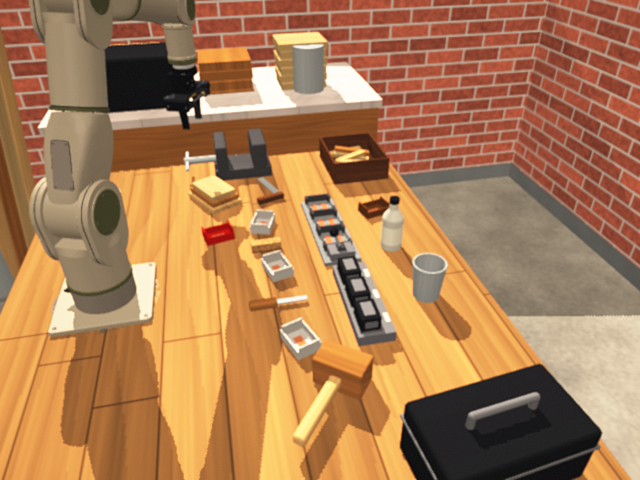

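The top view shows three grey shoes at about (219,285), (301,282) and (401,278). The look-alikes are red at (228,334) and brown at (223,166), neither of which I want. The charger, with three dark packs, is at (367,219). The station is at (246,220), and its switch is at (297,219).

```bash
cat > h.py <<'E'
from workcell import *
import cv2,numpy as np
def P(n):
    p=camera_params(n);K=np.array([[p["fx"],0,p["cx"]],[0,p["fy"],p["cy"]],[0,0,1]]);return K,np.array(p["D"],float),np.array(p["cam_to_world"])
def ray(n,uv):
    K,D,T=P(n);q=cv2.undistortPoints(np.float64(uv).reshape(-1,1,2),K,D)[:,0]
    d=np.c_[q,np.ones(len(q))]@T[:3,:3].T;return T[:3,3],d
def onz(n,uv,z):
    o,d=ray(n,uv);return (o+d*((z-o[2])/d[:,2])[:,None])[:,:2]
def proj(n,X):
    K,D,T=P(n);R=T[:3,:3].T;return cv2.projectPoints(np.float64(X).reshape(-1,1,3),cv2.Rodrigues(R)[0],-R@T[:3,3],K,D)[0][:,0]
def tri(a,b):
    o1,d1=ray("top",[a]);o2,d2=ray("side",[b]);A=np.c_[d1[0],-d2[0]];t=np.linalg.lstsq(A,o2-o1,rcond=None)[0]
    p,q=o1+t[0]*d1[0],o2+t[1]*d2[0];return (p+q)/2,np.linalg.norm(p-q)
E
python3 - <<'E'
from h import *
im=cv2.imread("pics/top0.png");s=cv2.imread("pics/side0.png")
a=cv2.resize(im[190:310,180:430],None,fx=3.2,fy=3.2,interpolation=cv2.INTER_CUBIC);cv2.imwrite("pics/c1.png",a)
b=cv2.resize(s[185:365,225:405],None,fx=3.3,fy=3.3,interpolation=cv2.INTER_CUBIC);cv2.imwrite("pics/c2.png",b)
E
```

```text
(no output)
```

View pics/c1.png

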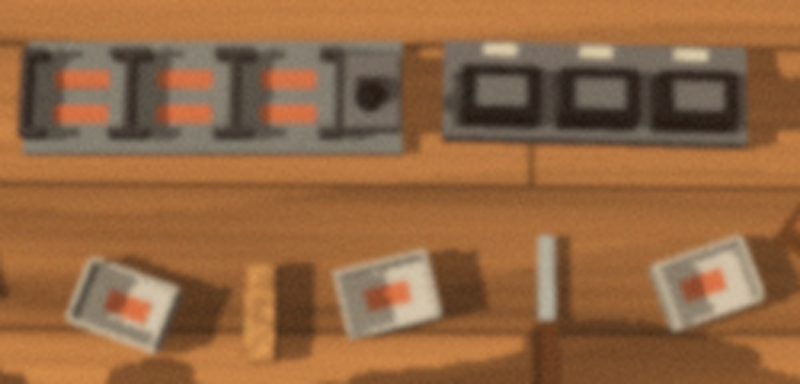

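View pics/c2.png

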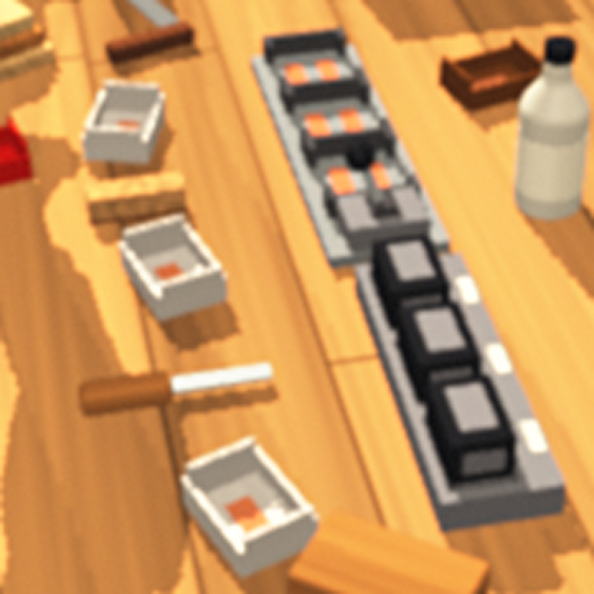

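```bash
cat >> h.py <<'E'
def blobs(im,mask,roi,amin,amax):
    x0,y0,x1,y1=roi;m=np.zeros_like(mask);m[y0:y1,x0:x1]=mask[y0:y1,x0:x1]
    n,l,st,c=cv2.connectedComponentsWithStats(m.astype(np.uint8))
    return [(c[i],st[i,4],l==i) for i in range(1,n) if amin<=st[i,4]<=amax]
def hsv(im): return cv2.cvtColor(im,cv2.COLOR_BGR2HSV).astype(int)
E
python3 - <<'E'
from h import *
im=cv2.imread("pics/top0.png");s=cv2.imread("pics/side0.png");H=hsv(im);S=hsv(s)
for n,I,pts in(("top",H,[(301,282),(290,282),(207,214),(220,281),(336,219),(355,222),(312,228),(297,219),(262,285),(250,290),(350,270),(336,204),(350,225),(230,240)]),("side",S,[(275,268),(263,225),(299,343),(319,207),(350,264),(345,268),(272,282),(330,249),(334,232)])):
    for p in pts: print(n,p,I[p[1],p[0]])
E
```

```text
top (301, 282) [  9 175 191]
top (290, 282) [ 19  59 139]
top (207, 214) [  9 172 210]
top (220, 281) [ 13  77 181]
top (336, 219) [ 13  45 119]
top (355, 222) [15 82 56]
top (312, 228) [ 13 165 127]
top (297, 219) [ 12 107  43]
top (262, 285) [ 15 162 187]
top (250, 290) [ 13 163 144]
top (350, 270) [ 21  34 178]
top (336, 204) [ 20  63 205]
top (350, 225) [16 56 77]
top (230, 240) [ 14 163 186]
side (275, 268) [  9 180 219]
side (263, 225) [ 16  57 185]
side (299, 343) [ 16 153 255]
side (319, 207) [ 26  18 212]
side (350, 264) [ 16  28 191]
side (345, 268) [10 23 98]
side (272, 282) [ 14 158 189]
side (330, 249) [ 14  27 197]
side (334, 232) [150   8  31]
```

```bash
cat > m.py <<'E'
from h import *
def shoes(top,side,ct,cs,r=22,rs=26):
    H=hsv(top);S=hsv(side);out=[]
    for (u,v),(a,b) in zip(ct,cs):
        roi=(u-r,v-r+4,u+r,v+r-4)
        L=max(blobs(top,(H[...,0]<=11)&(H[...,1]>110)&(H[...,2]>120),(u-9,v-9,u+9,v+9),8,200),key=lambda z:z[1])
        g=max(blobs(top,(H[...,1]<110)&(H[...,2]>95),roi,50,1500),key=lambda z:z[1])
        q=cv2.findContours(g[2].astype(np.uint8),cv2.RETR_EXTERNAL,cv2.CHAIN_APPROX_NONE)[0][0][:,0]
        w=onz("top",q,28).astype(np.float32);R=cv2.minAreaRect(w);B=cv2.boxPoints(R)
        e=max([B[1]-B[0],B[2]-B[1]],key=np.linalg.norm);ang=np.degrees(np.arctan2(e[1],e[0]))%180
        ls=blobs(side,(S[...,0]<=11)&(S[...,1]>130)&(S[...,2]>120),(a-11,b-9,a+11,b+9),5,200)
        c2=onz("side",[max(ls,key=lambda z:z[1])[0]],4)[0] if ls else None
        print("label top",onz("top",[L[0]],4)[0].round(1),L[1],"side",c2,"rim rect",np.round(R[0],1),np.round(R[1],1),"y-axis dir deg",round(ang,1))
E
python3 - <<'E'
from m import *
im=cv2.imread("pics/top0.png");s=cv2.imread("pics/side0.png");H=hsv(im);S=hsv(s)
shoes(im,s,[(220,285),(301,282),(401,278)],[(264,223),(276,267),(299,341)])
print("bay labels")
for c,a,_ in blobs(im,(H[...,0]<=10)&(H[...,1]>110),(188,200,285,240),10,200): print("top",c.round(1),a,onz("top",[c],12)[0].round(1))
for c,a,_ in blobs(s,(S[...,0]<=11)&(S[...,1]>90),(305,195,352,250),5,200): print("side",c.round(1),a,onz("side",[c],12)[0].round(1))
print("packs")
for c,a,_ in blobs(im,(H[...,2]>95)&(H[...,1]<90),(322,211,411,230),20,200): print("top",c.round(1),a,onz("top",[c],64)[0].round(1))
for c,a,_ in blobs(s,(S[...,2]>140)&(S[...,1]<60),(338,250,382,325),5,200): print("side",c.round(1),a,onz("side",[c],64)[0].round(1))
print("white"); 
for c,a,_ in blobs(im,(H[...,2]>150)&(H[...,1]<90),(322,200,411,210),10,200): print("top",c.round(1),a,onz("top",[c],28)[0].round(1))
ball=max(blobs(im,H[...,2]<62,(290,210,303,228),10,300),key=lambda z:z[1]);print("ball",ball[0],ball[1],onz("top",[ball[0]],90))
# outlines
for nm,roi,z in(("station",(180,198,311,244),12),("charger",(312,198,420,244),28)):
    m=(H[...,1]<120); g=max(blobs(im,m,roi,200,9000),key=lambda z:z[1])
    q=cv2.findContours(g[2].astype(np.uint8),cv2.RETR_EXTERNAL,cv2.CHAIN_APPROX_NONE)[0][0][:,0]
    R=cv2.minAreaRect(onz("top",q,z).astype(np.float32));print(nm,np.round(R[0],1),np.round(R[1],1),round(R[2],1))
for n,p,z in(("glue",(288,160),0),("tin",(367,155),50)): print(n,onz("top",[p],z))
E
```

```text
label top [423.  244.2] 90 side None rim rect [422.8 243.6] [89.  62.7] y-axis dir deg 72.3
label top [434.6  14.6] 93 side [433.45857992  26.02303658] rim rect [432.9  13.5] [64.3 86.5] y-axis dir deg 105.5
label top [ 446. -266.] 92 side [ 444.59226917 -256.23098619] rim rect [ 444.8 -265.2] [63.6 91.7] y-axis dir deg 109.6
bay labels
top [205.  214.4] 100 [627.6 294.3]
top [237.4 214.4] 98 [628.3 199.9]
top [269.6 214.5] 105 [628.8 106.5]
top [204.4 225.2] 98 [595.6 294.2]
top [236.9 225.3] 98 [596.  199.9]
top [269.5 225.2] 99 [596.8 105.9]
side [323.1 203.6] 9 [631.3 316.5]
side [313.6 207.2] 24 [596.5 300.5]
side [324.7 208.3] 11 [629.7 286.1]
side [319.9 219.9] 15 [599.7 221.3]
side [330.1 218.7] 12 [631.8 220.9]
side [321.2 225.2] 13 [597.  190.8]
side [331.6 224.1] 10 [629.1 189.4]
side [327.1 236. ] 13 [601.  129.1]
side [338.9 237.2] 21 [633.2 115.1]
side [328.2 242.3] 11 [596.8  96.6]
packs
top [393.6 211.1] 37 [ 627.8 -243.7]
top [336.1 218. ] 129 [606.6 -83.1]
top [367.3 218.6] 121 [ 605.6 -169.8]
top [398.  219.5] 118 [ 603.9 -255.3]
side [354.9 253.3] 51 [635.9 -43.2]
side [349.  263.5] 107 [609.1 -82.8]
side [346.8 300.5] 182 [ 567.1 -219.7]
side [357.6 284.5] 125 [ 607.4 -168.8]
side [367.2 307.8] 149 [ 605.8 -254.7]
white
top [335.9 204.9] 54 [654.4 -84.7]
top [366.1 205.8] 51 [ 652.5 -171.7]
top [395.6 206.8] 52 [ 650.4 -256.8]
ball [295.71428571 219.        ] 63 [[596.34196532  27.71756614]]
station [610.9 176.2] [104.4 345.1] 0.4
charger [ 614.7 -169.6] [273.6  93.1] 88.9
glue [[801.05630217  56.93043529]]
tin [[ 798.95752822 -174.18845396]]
```

Three packs are confirmed on the charger. There are three grey shoes at yaws of about -18°, +15.5° and +19.6°. The bays measure 94 mm apart, and the pack tops agree to within 2 mm between views, so I'm moving to the pack at y=-255.

>>> drive_tool:
  offset:
    - [0.022, -0.05, 0]
    - [0.022, -0.05, 0]
    - [0.022, -0.05, 0]
    - [0.022, -0.05, 0]
    - [0.022, -0.05, 0]
    - [0.022, -0.05, 0]
    - [0.022, -0.05, 0]
    - [0.022, -0.05, 0]
    - [0.022, -0.05, 0]
    - [0.022, -0.05, 0]
    - [0.022, -0.05, 0]
    - [0.022, -0.05, 0]
  dr:
    - [0, 0, -5.6]
    - [0, 0, -5.6]
    - [0, 0, -5.6]
    - [0, 0, -5.6]
    - [0, 0, -5.6]
    - [0, 0, -5.6]
    - [0, 0, -5.6]
    - [0, 0, -5.6]
    - [0, 0, -5.6]
    - [0, 0, -5.6]
    - [0, 0, -5.6]
    - [0, 0, -5.6]
  hand: [-1, -1, -1, -1, -1, -1, -1, -1, -1, -1, -1, -1]

```text
time: 1.6
eef_pos: [515.6, -29.4, 222.5]
eef_rot: [0.714, 0.7, 0.0, -0.0]
ft_force: [1.4, 1.6, -0.7]
width: 87.3
```

>>> drive_tool:
  offset:
    - [0.0225, -0.0565, 0]
    - [0.0225, -0.0565, 0]
    - [0.0225, -0.0565, 0]
    - [0.0225, -0.0565, 0]
    - [0, 0, -0.05]
    - [0, 0, -0.05]
    - [0, 0, -0.04]
    - [0, 0, 0]
  dr:
    - [0, 0, 0]
    - [0, 0, 0]
    - [0, 0, 0]
    - [0, 0, 0]
    - [0, 0, 0]
    - [0, 0, 0]
    - [0, 0, 0]
    - [0, 0, 0]
  hand: [-1, -1, -1, -1, -1, -1, -1, -1]

```text
time: 2.6
eef_pos: [603.2, -252.7, 79.4]
eef_rot: [0.713, 0.701, -0.002, -0.003]
ft_force: [-0.2, -0.1, 0.7]
width: 86.9
```

```bash
python3 - <<'E'
from h import *
s=read_state();print(s["eef_pos"],s["eef_rot"]);a=capture("side");b=capture("top")
c=cv2.resize(np.hstack([a[230:380,290:450],b[170:320,330:490]])[:,:,::-1],None,fx=2.5,fy=2.5,interpolation=cv2.INTER_CUBIC);cv2.imwrite("pics/c3.png",c)
E
```

```text
[ 603.19638231 -252.70503038   79.38323412] [ 0.71266649  0.70149605 -0.00154421 -0.00271517]
```

View pics/c3.png

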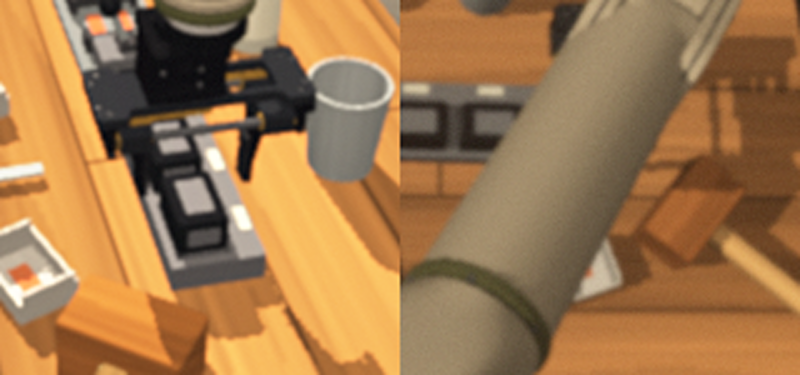

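>>> drive_tool:
  offset:
    - [0.0017, -0.0023, -0.02]
    - [0, 0, -0.019]
    - [0, 0, 0]
    - [0, 0, 0]
  dr:
    - [0, 0, 0]
    - [0, 0, 0]
    - [0, 0, 0]
    - [0, 0, 0]
  hand: [-1, -1, -1, -1]

```text
time: 3.2
eef_pos: [607.1, -256.1, 43.8]
eef_rot: [0.713, 0.701, 0.0, 0.0]
ft_force: [0.2, -0.2, 0.5]
width: 86.9
```

>>> drive_tool:
  offset:
    - [-0.0015, 0.001, -0.004]
    - [0, 0, 0]
    - [0, 0, 0]
    - [0, 0, 0]
    - [0, 0, 0]
    - [0, 0, 0]
    - [0, 0, 0]
  dr:
    - [0, 0, 0]
    - [0, 0, 0]
    - [0, 0, 0]
    - [0, 0, 0]
    - [0, 0, 0]
    - [0, 0, 0]
    - [0, 0, 0]
  hand: [-1, -1, 1, 1, 1, 1, 1]

```text
time: 4.08
eef_pos: [605.5, -255.0, 39.6]
eef_rot: [0.713, 0.701, 0.0, 0.0]
ft_force: [-0.1, 0.1, -0.6]
width: 48.2
```

>>> drive_tool:
  offset:
    - [0, 0, 0.005]
    - [0, 0, 0.005]
    - [0, 0, 0.005]
    - [0, 0, 0.005]
    - [0, 0, 0.01]
    - [0, 0, 0.03]
    - [0, 0, 0.05]
    - [0, 0, 0.05]
    - [0, 0, 0]
  dr:
    - [0, 0, 0]
    - [0, 0, 0]
    - [0, 0, 0]
    - [0, 0, 0]
    - [0, 0, 0]
    - [0, 0, 0]
    - [0, 0, 0]
    - [0, 0, 0]
    - [0, 0, 0]
  hand: [1, 1, 1, 1, 1, 1, 1, 1, 1]

```text
time: 5.2
eef_pos: [607.9, -256.4, 205.6]
eef_rot: [0.713, 0.701, 0.002, 0.004]
ft_force: [0.3, -0.3, -3.9]
width: 47.7
```

```bash
python3 - <<'E'
from h import *
s=read_state();print(s["eef_pos"],s["ft_force"],s["width"]);a=capture("side")
cv2.imwrite("pics/c4.png",cv2.resize(a[180:380,250:450,::-1],None,fx=2.5,fy=2.5,interpolation=cv2.INTER_CUBIC))
E
```

```text
[ 607.855631   -256.40846774  205.55238942] [ 0.31202401 -0.30385872 -3.88223153] 47.74478919053662
```

View pics/c4.png

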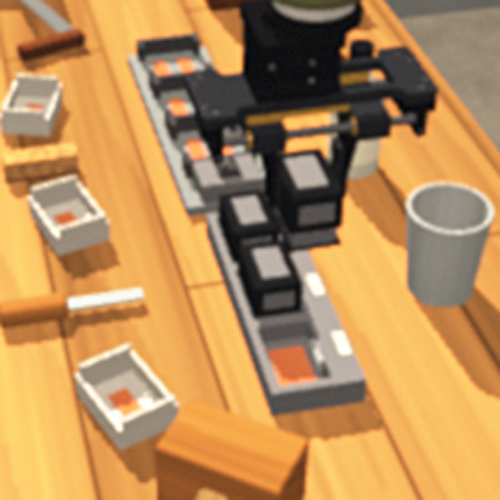

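The pack is hanging in the grip, with a load of about 4 N, and its slot is empty. I'm refining the shoe yaws with line fits on the first pictures before going over.

```bash
cat >> m.py <<'E'
def edges(n,I,c,r,z,smax=110,vmin=95):
    k=6;u,v=c;x0,y0=u-r,v-r+3
    big=cv2.resize(I[y0:v+r-3,x0:u+r],None,fx=k,fy=k,interpolation=cv2.INTER_CUBIC);H=hsv(cv2.GaussianBlur(big,(0,0),3))
    m=((H[...,1]<smax)&(H[...,2]>vmin)).astype(np.uint8)
    cs=cv2.findContours(m,cv2.RETR_EXTERNAL,cv2.CHAIN_APPROX_NONE)[0];q=max(cs,key=cv2.contourArea)[:,0]
    w=onz(n,(q+0.5)/k-0.5+[x0,y0],z);R=cv2.minAreaRect(w.astype(np.float32));B=cv2.boxPoints(R)
    for i in range(4):
        a,b=B[i],B[(i+1)%4];L=np.linalg.norm(b-a);e=(b-a)/L;t=(w-a)@e;d=abs((w-a)@[-e[1],e[0]])
        s=w[(t>.2*L)&(t<.8*L)&(d<8)];f=cv2.fitLine(s.astype(np.float32),cv2.DIST_HUBER,0,.01,.01).ravel()
        print("  len",round(float(L),1),"mid",s.mean(0).round(1),"dir",round(float(np.degrees(np.arctan2(f[1],f[0]))%180),1))
    print(" rect",np.round(R[0],1),np.round(R[1],1))
E
python3 - <<'E'
from m import *
im=cv2.imread("pics/top0.png")
for c in[(220,285),(301,282),(401,278)]: edges("top",im,c,22,26)
E
```

```text
len 64.0 mid [409.6 202.4] dir 160.9
  len 89.9 mid [453.1 234.2] dir 71.4
  len 64.0 mid [437.3 285.8] dir 160.0
  len 89.9 mid [393.7 253.9] dir 71.6
 rect [423.4 243.8] [89.9 64. ]
  len 87.3 mid [402.7   5.4] dir 103.2
  len 64.5 mid [444.  -28.4] dir 15.9
  len 87.3 mid [464.1  21.1] dir 104.6
  len 64.5 mid [422.2  54.9] dir 14.0
 rect [433.2  13.2] [64.5 87.3]
  len 92.8 mid [ 415.1 -275.6] dir 109.0
  len 64.0 mid [ 459.9 -308.8] dir 19.5
  len 92.8 mid [ 474.5 -255. ] dir 109.6
  len 64.0 mid [ 429.6 -223. ] dir 18.9
 rect [ 444.7 -265.5] [64.  92.8]
```

>>> drive_tool:
  offset:
    - [-0.0533, -0.0036, 0]
    - [-0.0533, -0.0036, 0]
    - [-0.0533, -0.0036, 0]
    - [0, 0, -0.05]
    - [0, 0, -0.05]
    - [0, 0, 0]
    - [0, 0, 0]
  dr:
    - [0, 0, 10.1]
    - [0, 0, 10.2]
    - [0, 0, 0]
    - [0, 0, 0]
    - [0, 0, 0]
    - [0, 0, 0]
    - [0, 0, 0]
  hand: [1, 1, 1, 1, 1, 1, 1]

```text
time: 6.12
eef_pos: [446.1, -266.3, 100.8]
eef_rot: [0.578, 0.816, -0.0, 0.0]
ft_force: [0.0, 0.0, -2.4]
width: 48.1
```

```bash
python3 - <<'E'
from h import *
s=read_state();print(s["eef_pos"],s["eef_rot"],s["ft_force"],s["width"]);a=capture("side");b=capture("top")
cv2.imwrite("pics/c5.png",cv2.resize(np.hstack([a[280:400,240:360],b[230:350,345:465]])[:,:,::-1],None,fx=3.3,fy=3.3,interpolation=cv2.INTER_CUBIC))
E
```

```text
[ 446.13596217 -266.30300833  100.84390667] [ 5.77992298e-01  8.16042081e-01 -8.41355118e-05  4.67973163e-04] [ 0.04160079  0.0468116  -2.40883147] 48.135174657176286
```

View pics/c5.png

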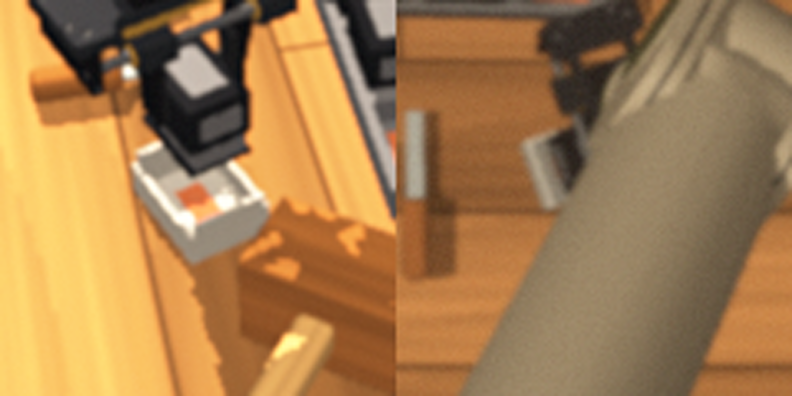

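>>> drive_tool:
  offset:
    - [0, 0, -0.02]
    - [0, 0, -0.015]
    - [0, 0, -0.01]
    - [0, 0, -0.01]
    - [0, 0, 0]
  dr:
    - [0, 0, 0]
    - [0, 0, 0]
    - [0, 0, 0]
    - [0, 0, 0]
    - [0, 0, 0]
  hand: [1, 1, 1, 1, 1]

```text
time: 6.85
eef_pos: [445.2, -265.7, 44.0]
eef_rot: [0.578, 0.816, -0.0, -0.001]
ft_force: [1.2, 0.4, -2.7]
width: 47.8
```

>>> drive_tool:
  offset:
    - [0, 0, -0.005]
    - [0, 0, -0.002]
    - [0, 0, -0.001]
    - [0, 0, 0]
  dr:
    - [0, 0, 0]
    - [0, 0, 0]
    - [0, 0, 0]
    - [0, 0, 0]
  hand: [1, 1, 1, 1]

```text
time: 7.35
eef_pos: [445.7, -265.8, 36.6]
eef_rot: [0.578, 0.816, 0.0, 0.0]
ft_force: [-0.6, 0.2, -2.6]
width: 47.9
```

>>> drive_tool:
  offset:
    - [0, 0, -0.0015]
    - [0, 0, -0.001]
    - [0, 0, 0]
  dr:
    - [0, 0, 0]
    - [0, 0, 0]
    - [0, 0, 0]
  hand: [1, 1, 1]

```text
time: 7.72
eef_pos: [445.8, -265.9, 35.4]
eef_rot: [0.578, 0.816, 0.001, -0.0]
ft_force: [-6.8, 4.2, 18.8]
width: 47.7
```

>>> drive_tool:
  offset:
    - [0, 0, 0]
    - [0, 0, 0]
    - [0, 0, 0]
    - [0, 0, 0]
    - [0, 0, -0.015]
    - [0, 0, -0.013]
    - [0, 0, 0]
    - [0, 0, 0]
  dr:
    - [0, 0, 0]
    - [0, 0, 0]
    - [0, 0, 0]
    - [0, 0, 0]
    - [0, 0, 0]
    - [0, 0, 0]
    - [0, 0, 0]
    - [0, 0, 0]
  hand: [-1, -1, -1, -1, -1, -1, -1, -1]

```text
time: 8.72
eef_pos: [445.5, -266.0, 6.0]
eef_rot: [0.578, 0.816, -0.0, -0.0]
ft_force: [0.3, -0.7, -0.4]
width: 87.1
```

Now I close on the shoe.

>>> drive_tool:
  offset:
    - [0, 0, 0]
    - [0, 0, 0]
    - [0, 0, 0]
    - [0, 0, 0]
    - [0, 0, 0]
  dr:
    - [0, 0, 0]
    - [0, 0, 0]
    - [0, 0, 0]
    - [0, 0, 0]
    - [0, 0, 0]
  hand: [1, 1, 1, 1, 1]

```text
time: 9.35
eef_pos: [445.9, -265.8, 6.2]
eef_rot: [0.578, 0.816, 0.0, 0.0]
ft_force: [1.2, 0.3, 1.2]
width: 59.5
```

```bash
python3 - <<'E'
from h import *
s=read_state();print(s["eef_pos"],s["eef_rot"],s["ft_force"],s["width"]);a=capture("side")
cv2.imwrite("pics/c6.png",cv2.resize(a[280:400,240:360,::-1],None,fx=4,fy=4,interpolation=cv2.INTER_CUBIC))
E
```

```text
[ 445.86791952 -265.77214629    6.24854296] [5.77854325e-01 8.16139882e-01 1.80385704e-04 1.97558120e-04] [1.22641921 0.3138225  1.16840498] 59.5061358881234
```

View pics/c6.png

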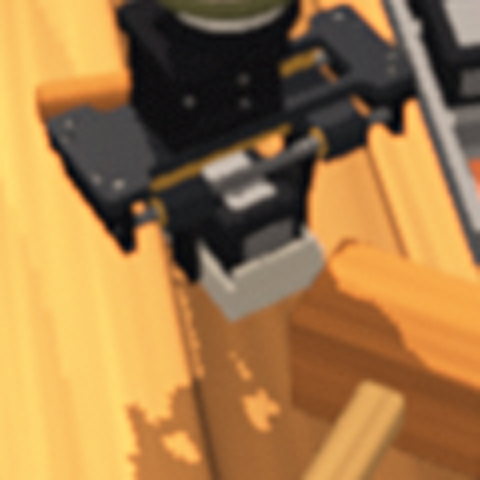

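>>> drive_tool:
  offset:
    - [0, 0, 0.01]
    - [0, 0, 0.03]
    - [0, 0, 0.05]
    - [0, 0, 0.05]
    - [0.021, 0.0465, 0]
    - [0.021, 0.0465, 0]
    - [0.021, 0.0465, 0]
    - [0.021, 0.0465, 0]
    - [0.021, 0.0465, 0]
    - [0.021, 0.0465, 0]
    - [0.021, 0.0465, 0]
    - [0.02, 0.0465, 0]
  dr:
    - [0, 0, 0]
    - [0, 0, 0]
    - [0, 0, 0]
    - [0, 0, 0]
    - [0, 0, -2.4]
    - [0, 0, -2.4]
    - [0, 0, -2.4]
    - [0, 0, -2.4]
    - [0, 0, -2.4]
    - [0, 0, -2.4]
    - [0, 0, -2.4]
    - [0, 0, -2.3]
  hand: [1, 1, 1, 1, 1, 1, 1, 1, 1, 1, 1, 1]

```text
time: 10.9
eef_pos: [612.7, 107.3, 146.1]
eef_rot: [0.706, 0.708, -0.0, 0.0]
ft_force: [0.4, -0.1, -4.1]
width: 59.7
```

>>> drive_tool:
  offset:
    - [0, 0, 0]
    - [0, 0, 0]
    - [0, 0, 0]
  dr:
    - [0, 0, 0]
    - [0, 0, 0]
    - [0, 0, 0]
  hand: [1, 1, 1]

```text
time: 11.28
eef_pos: [612.3, 104.5, 146.2]
eef_rot: [0.706, 0.708, -0.0, 0.0]
ft_force: [0.2, -0.5, -4.7]
width: 59.5
```

```bash
python3 - <<'E'
from h import *
s=read_state();print(s["eef_pos"],s["eef_rot"],s["ft_force"],s["width"]);a=capture("side");b=capture("top")
cv2.imwrite("pics/c7s.png",a[:,:,::-1]);cv2.imwrite("pics/c7t.png",b[:,:,::-1])
cv2.imwrite("pics/c7.png",cv2.resize(np.hstack([a[150:270,260:380],b[180:300,190:310]])[:,:,::-1],None,fx=3.3,fy=3.3,interpolation=cv2.INTER_CUBIC))
E
```

```text
[612.29418369 104.5488437  146.19226421] [ 7.05982136e-01  7.08229571e-01 -2.82154345e-04  1.38258146e-04] [ 0.24657518 -0.48124931 -4.69756844] 59.5472630351438
```

View pics/c7.png

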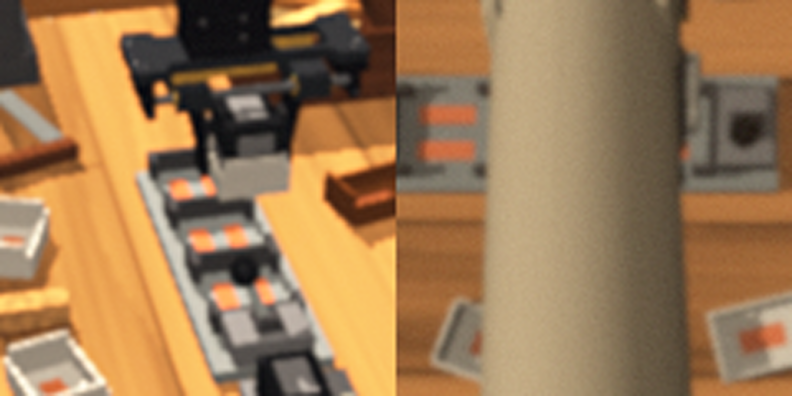

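>>> drive_tool:
  offset:
    - [0.0005, 0.0017, -0.03]
    - [0, 0, -0.04]
    - [0, 0, -0.03]
    - [0, 0, 0]
    - [0, 0, -0.008]
    - [0, 0, -0.006]
    - [0, 0, 0]
  dr:
    - [0, 0, 0]
    - [0, 0, 0]
    - [0, 0, 0]
    - [0, 0, 0]
    - [0, 0, 0]
    - [0, 0, 0]
    - [0, 0, 0]
  hand: [1, 1, 1, 1, 1, 1, 1]

```text
time: 12.25
eef_pos: [613.1, 107.9, 32.3]
eef_rot: [0.705, 0.709, 0.0, 0.0]
ft_force: [-0.6, 0.2, -4.4]
width: 59.7
```

>>> drive_tool:
  offset:
    - [0, 0, -0.006]
    - [0, 0, -0.004]
    - [0, 0, -0.002]
    - [0, 0, 0]
    - [0, 0, 0]
  dr:
    - [0, 0, 0]
    - [0, 0, 0]
    - [0, 0, 0]
    - [0, 0, 0]
    - [0, 0, 0]
  hand: [1, 1, 1, 1, 1]

```text
time: 12.88
eef_pos: [613.2, 107.9, 20.2]
eef_rot: [0.705, 0.709, 0.0, 0.0]
ft_force: [-0.4, 0.0, -3.8]
width: 59.7
```

>>> drive_tool:
  offset:
    - [0, 0, -0.0015]
    - [0, 0, -0.001]
    - [0, 0, 0]
    - [0, 0, 0]
  dr:
    - [0, 0, 0]
    - [0, 0, 0]
    - [0, 0, 0]
    - [0, 0, 0]
  hand: [1, 1, 1, 1]

```text
time: 13.38
eef_pos: [613.2, 107.9, 18.3]
eef_rot: [0.705, 0.709, 0.0, -0.0]
ft_force: [-4.9, -0.3, 5.7]
width: 59.8
```

>>> drive_tool:
  offset:
    - [0, 0, 0]
    - [0, 0, 0]
    - [0, 0, 0]
    - [0, 0, 0.01]
    - [0, 0, 0.04]
    - [0, 0, 0.05]
    - [0, 0, 0.03]
    - [-0.0015, -0.0555, 0]
    - [-0.0015, -0.0555, 0]
    - [-0.0015, -0.0555, 0]
    - [-0.0015, -0.0555, 0]
    - [-0.0015, -0.0555, 0]
  dr:
    - [0, 0, 0]
    - [0, 0, 0]
    - [0, 0, 0]
    - [0, 0, 0]
    - [0, 0, 0]
    - [0, 0, 0]
    - [0, 0, 0]
    - [0, 0, -1.3]
    - [0, 0, 0]
    - [0, 0, 0]
    - [0, 0, 0]
    - [0, 0, 0]
  hand: [-1, -1, -1, -1, -1, -1, -1, -1, -1, -1, -1, -1]

```text
time: 14.88
eef_pos: [605.6, -171.3, 148.5]
eef_rot: [0.713, 0.701, 0.0, 0.0]
ft_force: [1.5, 1.0, -0.1]
width: 86.8
```

>>> drive_tool:
  offset:
    - [0, 0, -0.03]
    - [0, 0, -0.03]
    - [0, 0, 0]
    - [0, 0, 0]
  dr:
    - [0, 0, 0]
    - [0, 0, 0]
    - [0, 0, 0]
    - [0, 0, 0]
  hand: [-1, -1, -1, -1]

```text
time: 15.38
eef_pos: [606.3, -169.8, 89.2]
eef_rot: [0.713, 0.701, 0.0, 0.001]
ft_force: [-0.1, -0.1, 0.8]
width: 86.7
```

```bash
python3 - <<'E'
from m import *
s=read_state();print(s["eef_pos"],s["eef_rot"],s["ft_force"],s["width"]);a=capture("side")[:,:,::-1].copy();b=capture("top")[:,:,::-1].copy()
cv2.imwrite("pics/s8.png",a);cv2.imwrite("pics/t8.png",b);S=hsv(a);H=hsv(b)
# unit top in bay2, packs
for c,n,_ in blobs(a,(S[...,2]>140)&(S[...,1]<60),(315,215,385,325),30,200): print("side",c.round(1),n,onz("side",[c],64)[0].round(1),onz("side",[c],72)[0].round(1))
for c,n,_ in blobs(b,(H[...,2]>95)&(H[...,1]<90),(255,205,290,235),40,400): print("top unit",c.round(1),n,onz("top",[c],72)[0].round(1))
for c in[(220,285),(301,282)]:
    try: edges("top",b,c,22,26)
    except Exception as e: print(e)
cv2.imwrite("pics/c8.png",cv2.resize(np.hstack([a[180:320,230:390],b[190:330,190:350]]),None,fx=2.5,fy=2.5,interpolation=cv2.INTER_CUBIC))
E
```

```text
[ 606.29191695 -169.78913406   89.15476683] [7.13264746e-01 7.00894205e-01 4.73085060e-04 7.01374509e-04] [-0.08131073 -0.13661801  0.75004873] 86.69097525626366
side [359.8 215.6] 34 [700.5 135.3] [696.6 122.7]
side [332.3 221. ] 52 [615.5 124.9] [612.5 112.4]
side [349.  263.6] 100 [609.3 -83.2] [606.3 -93.5]
side [357.7 284.5] 122 [ 607.7 -168.9] [ 604.7 -178.4]
side [347.7 302.8] 157 [ 567.2 -228. ] [ 564.6 -236.9]
top unit [273.1 227.6] 254 [576.1  90.1]
top unit [266.5 214.5] 112 [613.  109.1]
  len 63.7 mid [409.3 202.9] dir 161.2
  len 89.5 mid [453.1 234.2] dir 71.8
  len 63.7 mid [437.1 285.8] dir 159.5
  len 89.5 mid [393.8 254.1] dir 71.5
 rect [423.4 244. ] [89.5 63.7]
  len 111.9 mid [405.4  -6.5] dir 103.6
  len 66.1 mid [454.6 -46.6] dir 0.2
  len 111.9 mid [466.7   9.1] dir 104.5
  len 66.1 mid [423.4  55.2] dir 14.0
 rect [435.9   1.1] [ 66.1 111.9]
```

View pics/c8.png

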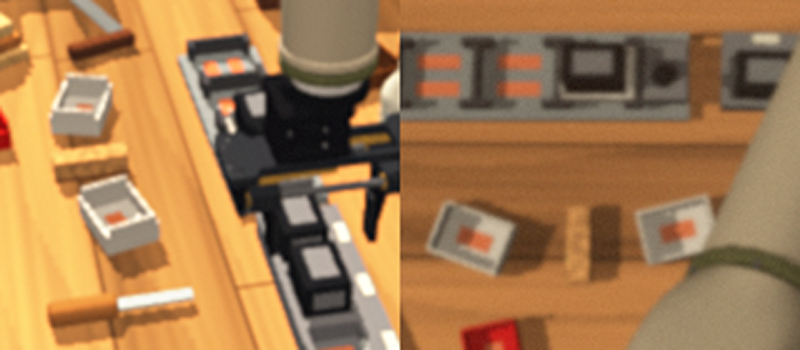

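The unit is level in bay2, with its pack label at (613,109,72). Shoes A and B have not moved. Next is pack1.

>>> drive_tool:
  offset:
    - [0, 0, -0.03]
    - [0, 0, -0.0195]
    - [0, 0, 0]
    - [0, 0, 0]
    - [0, 0, 0]
    - [0, 0, 0]
    - [0, 0, 0]
    - [0, 0, 0]
  dr:
    - [0, 0, 0]
    - [0, 0, 0]
    - [0, 0, 0]
    - [0, 0, 0]
    - [0, 0, 0]
    - [0, 0, 0]
    - [0, 0, 0]
    - [0, 0, 0]
  hand: [-1, -1, -1, 1, 1, 1, 1, 1]

```text
time: 16.48
eef_pos: [606.2, -169.6, 38.4]
eef_rot: [0.713, 0.701, 0.0, 0.001]
ft_force: [0.4, -0.5, -1.4]
width: 47.4
```

>>> drive_tool:
  offset:
    - [0, 0, 0.005]
    - [0, 0, 0.005]
    - [0, 0, 0.005]
    - [0, 0, 0.005]
    - [0, 0, 0.01]
    - [0, 0, 0.03]
    - [0, 0, 0.05]
    - [0, 0, 0]
    - [0, 0, 0]
  dr:
    - [0, 0, 0]
    - [0, 0, 0]
    - [0, 0, 0]
    - [0, 0, 0]
    - [0, 0, 0]
    - [0, 0, 0]
    - [0, 0, 0]
    - [0, 0, 0]
    - [0, 0, 0]
  hand: [1, 1, 1, 1, 1, 1, 1, 1, 1]

```text
time: 17.6
eef_pos: [605.2, -169.4, 147.9]
eef_rot: [0.713, 0.701, 0.0, -0.0]
ft_force: [0.3, 0.4, -3.4]
width: 47.9
```

>>> drive_tool:
  offset:
    - [-0.0344, 0.0367, 0]
    - [-0.0344, 0.0367, 0]
    - [-0.0344, 0.0367, 0]
    - [-0.0344, 0.0367, 0]
    - [-0.0344, 0.0367, 0]
    - [0, 0, -0.03]
    - [0, 0, -0.03]
    - [0, 0, 0]
    - [0, 0, 0]
  dr:
    - [0, 0, 3.1]
    - [0, 0, 3.1]
    - [0, 0, 3.1]
    - [0, 0, 3.1]
    - [0, 0, 3.0]
    - [0, 0, 0]
    - [0, 0, 0]
    - [0, 0, 0]
    - [0, 0, 0]
  hand: [1, 1, 1, 1, 1, 1, 1, 1, 1]

```text
time: 18.73
eef_pos: [433.7, 13.7, 88.5]
eef_rot: [0.613, 0.79, -0.0, -0.0]
ft_force: [-1.5, 0.4, -2.1]
width: 48.0
```

```bash
python3 - <<'E'
from m import *
s=read_state();print(s["eef_pos"],s["eef_rot"],s["ft_force"],s["width"]);a=capture("side")[:,:,::-1].copy();b=capture("top")[:,:,::-1].copy()
cv2.imwrite("pics/c9.png",cv2.resize(np.hstack([a[200:320,220:340],b[230:350,240:360]]),None,fx=3.3,fy=3.3,interpolation=cv2.INTER_CUBIC))
S=hsv(a)
for nm,I in(("then",hsv(cv2.imread("pics/side0.png"))),("now",S)):
    for c,n,_ in blobs(a,(I[...,0]<=11)&(I[...,1]>130)&(I[...,2]>120),(262,258,290,278),5,200): print(nm,c,n)
E
```

```text
[433.68662182  13.71311302  88.51748023] [ 6.13098018e-01  7.90006826e-01 -1.85815206e-04 -9.49647473e-06] [-1.4765402   0.3516021  -2.11753161] 48.00680603112137
then [275.47619048 266.76190476] 21
now [275.65384615 267.11538462] 26
```

View pics/c9.png

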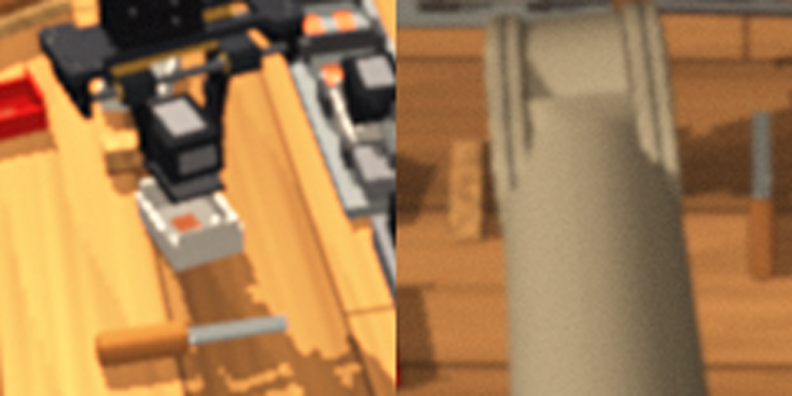

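The shoe's label is at the same pixel as before (275.6,267), and the pack hangs squarely above it. I'm lowering it now.

>>> drive_tool:
  offset:
    - [0, 0, -0.02]
    - [0, 0, -0.015]
    - [0, 0, -0.01]
    - [0, 0, 0]
    - [0, 0, -0.004]
    - [0, 0, -0.003]
    - [0, 0, 0]
    - [0, 0, 0]
  dr:
    - [0, 0, 0]
    - [0, 0, 0]
    - [0, 0, 0]
    - [0, 0, 0]
    - [0, 0, 0]
    - [0, 0, 0]
    - [0, 0, 0]
    - [0, 0, 0]
  hand: [1, 1, 1, 1, 1, 1, 1, 1]

```text
time: 19.82
eef_pos: [433.7, 13.9, 36.2]
eef_rot: [0.613, 0.79, 0.0, 0.0]
ft_force: [0.1, 0.3, -2.2]
width: 47.9
```

>>> drive_tool:
  offset:
    - [0, 0, -0.001]
    - [0, 0, -0.001]
    - [0, 0, 0]
    - [0, 0, 0]
  dr:
    - [0, 0, 0]
    - [0, 0, 0]
    - [0, 0, 0]
    - [0, 0, 0]
  hand: [1, 1, 1, 1]

```text
time: 20.32
eef_pos: [433.7, 13.9, 34.2]
eef_rot: [0.613, 0.79, 0.0, 0.0]
ft_force: [-1.2, 0.9, 1.4]
width: 48.0
```

>>> drive_tool:
  offset:
    - [0, 0, 0]
    - [0, 0, 0]
    - [0, 0, 0]
    - [0, 0, 0]
    - [0, 0, -0.015]
    - [0, 0, -0.013]
    - [0, 0, 0]
    - [0, 0, 0]
  dr:
    - [0, 0, 0]
    - [0, 0, 0]
    - [0, 0, 0]
    - [0, 0, 0]
    - [0, 0, 0]
    - [0, 0, 0]
    - [0, 0, 0]
    - [0, 0, 0]
  hand: [-1, -1, -1, -1, -1, -1, -1, -1]

```text
time: 21.32
eef_pos: [433.5, 13.7, 5.9]
eef_rot: [0.613, 0.79, -0.0, -0.0]
ft_force: [0.7, -0.0, 0.3]
width: 86.9
```

>>> drive_tool:
  offset:
    - [0, 0, 0]
    - [0, 0, 0]
    - [0, 0, 0]
    - [0, 0, 0]
    - [0, 0, 0]
  dr:
    - [0, 0, 0]
    - [0, 0, 0]
    - [0, 0, 0]
    - [0, 0, 0]
    - [0, 0, 0]
  hand: [1, 1, 1, 1, 1]

```text
time: 21.95
eef_pos: [434.0, 14.0, 6.3]
eef_rot: [0.613, 0.79, 0.0, 0.0]
ft_force: [1.7, 0.8, 1.0]
width: 59.9
```

>>> drive_tool:
  offset:
    - [0, 0, 0.01]
    - [0, 0, 0.03]
    - [0, 0, 0.05]
    - [0, 0, 0.05]
    - [0.0357, 0.0372, 0]
    - [0.0357, 0.0372, 0]
    - [0.0357, 0.0372, 0]
    - [0.0357, 0.0372, 0]
    - [0.0357, 0.0372, 0]
    - [0, 0, 0]
    - [0, 0, 0]
    - [0, 0, 0]
  dr:
    - [0, 0, 0]
    - [0, 0, 0]
    - [0, 0, 0]
    - [0, 0, 0]
    - [0, 0, -2.8]
    - [0, 0, -2.8]
    - [0, 0, -2.8]
    - [0, 0, -2.8]
    - [0, 0, -2.9]
    - [0, 0, 0]
    - [0, 0, 0]
    - [0, 0, 0]
  hand: [1, 1, 1, 1, 1, 1, 1, 1, 1, 1, 1, 1]

```text
time: 23.45
eef_pos: [611.6, 198.6, 146.4]
eef_rot: [0.706, 0.708, -0.0, 0.0]
ft_force: [-0.3, -0.0, -3.0]
width: 59.9
```

>>> drive_tool:
  offset:
    - [0.0005, 0.001, -0.03]
    - [0, 0, -0.04]
    - [0, 0, -0.03]
    - [0, 0, 0]
    - [0, 0, -0.008]
    - [0, 0, -0.006]
    - [0, 0, 0]
    - [0, 0, 0]
  dr:
    - [0, 0, 0]
    - [0, 0, 0]
    - [0, 0, 0]
    - [0, 0, 0]
    - [0, 0, 0]
    - [0, 0, 0]
    - [0, 0, 0]
    - [0, 0, 0]
  hand: [1, 1, 1, 1, 1, 1, 1, 1]

```text
time: 24.45
eef_pos: [612.8, 201.0, 32.5]
eef_rot: [0.705, 0.709, 0.0, 0.0]
ft_force: [-0.4, -0.4, -3.0]
width: 60.0
```

>>> drive_tool:
  offset:
    - [0, 0, -0.006]
    - [0, 0, -0.004]
    - [0, 0, -0.002]
    - [0, 0, -0.0015]
    - [0, 0, -0.0005]
    - [0, 0, 0]
    - [0, 0, 0]
  dr:
    - [0, 0, 0]
    - [0, 0, 0]
    - [0, 0, 0]
    - [0, 0, 0]
    - [0, 0, 0]
    - [0, 0, 0]
    - [0, 0, 0]
  hand: [1, 1, 1, 1, 1, 1, 1]

```text
time: 25.32
eef_pos: [612.7, 200.9, 18.5]
eef_rot: [0.705, 0.709, 0.0, 0.0]
ft_force: [-4.4, -0.5, 5.9]
width: 59.5
```

>>> drive_tool:
  offset:
    - [0, 0, 0]
    - [0, 0, 0]
    - [0, 0, 0]
    - [0, 0, 0.01]
    - [0, 0, 0.04]
    - [0, 0, 0.05]
    - [0, 0, 0.03]
    - [-0.0011, -0.0568, 0]
    - [-0.0011, -0.0568, 0]
    - [-0.0011, -0.0568, 0]
    - [-0.0011, -0.0568, 0]
    - [-0.0011, -0.0568, 0]
  dr:
    - [0, 0, 0]
    - [0, 0, 0]
    - [0, 0, 0]
    - [0, 0, 0]
    - [0, 0, 0]
    - [0, 0, 0]
    - [0, 0, 0]
    - [0, 0, -1.3]
    - [0, 0, 0]
    - [0, 0, 0]
    - [0, 0, 0]
    - [0, 0, 0]
  hand: [-1, -1, -1, -1, -1, -1, -1, -1, -1, -1, -1, -1]

```text
time: 26.82
eef_pos: [607.1, -84.9, 149.1]
eef_rot: [0.713, 0.701, 0.001, 0.0]
ft_force: [1.9, 0.6, 0.9]
width: 86.8
```

>>> drive_tool:
  offset:
    - [0, 0, -0.03]
    - [0, 0, -0.03]
    - [0, 0, 0]
    - [0, 0, 0]
  dr:
    - [0, 0, 0]
    - [0, 0, 0]
    - [0, 0, 0]
    - [0, 0, 0]
  hand: [-1, -1, -1, -1]

```text
time: 27.32
eef_pos: [607.8, -83.2, 89.6]
eef_rot: [0.713, 0.701, 0.001, 0.001]
ft_force: [0.2, -0.2, 1.0]
width: 87.0
```

```bash
python3 - <<'E'
from m import *
s=read_state();print(s["eef_pos"],s["eef_rot"],s["ft_force"],s["width"]);a=capture("side")[:,:,::-1].copy();b=capture("top")[:,:,::-1].copy()
S=hsv(a);H=hsv(b)
for c,n,_ in blobs(a,(S[...,2]>140)&(S[...,1]<60),(338,250,385,325),30,200): print("side",c.round(1),n,onz("side",[c],64)[0].round(1))
for c,n,_ in blobs(b,(H[...,2]>95)&(H[...,1]<90),(190,205,290,230),40,200): print("top unit",c.round(1),n,onz("top",[c],72)[0].round(1))
edges("top",b,(220,285),22,26)
cv2.imwrite("pics/t10.png",b);cv2.imwrite("pics/s10.png",a)
E
```

```text
[607.84609796 -83.17225565  89.62732321] [7.13245174e-01 7.00914115e-01 5.77396226e-04 6.25594347e-04] [ 0.21856291 -0.2403684   1.03750249] 87.03658892440419
side [354.9 253.3] 51 [635.9 -43.2]
side [349.  263.4] 103 [609.4 -82.6]
side [342.8 289. ] 93 [ 568.7 -177.1]
top unit [273.3 224.1] 154 [586.1  89.6]
top unit [233.9 214.5] 118 [612.4 199.2]
top unit [266.6 214.5] 113 [613.  108.9]
  len 63.8 mid [409.1 202.9] dir 160.8
  len 89.5 mid [453.1 233.9] dir 71.7
  len 63.8 mid [437.5 285.7] dir 160.1
  len 89.5 mid [393.7 253.9] dir 71.6
 rect [423.4 243.8] [89.5 63.8]
```

Both units sit in their bays and shoe A has not moved. Next is pack0.

>>> drive_tool:
  offset:
    - [0, 0, -0.03]
    - [0, 0, -0.0195]
    - [0, 0, 0]
    - [0, 0, 0]
    - [0, 0, 0]
    - [0, 0, 0]
    - [0, 0, 0]
    - [0, 0, 0]
  dr:
    - [0, 0, 0]
    - [0, 0, 0]
    - [0, 0, 0]
    - [0, 0, 0]
    - [0, 0, 0]
    - [0, 0, 0]
    - [0, 0, 0]
    - [0, 0, 0]
  hand: [-1, -1, -1, 1, 1, 1, 1, 1]

```text
time: 28.42
eef_pos: [607.8, -83.2, 39.0]
eef_rot: [0.713, 0.701, 0.001, 0.001]
ft_force: [1.0, 1.0, -0.5]
width: 48.3
```

>>> drive_tool:
  offset:
    - [0, 0, 0.005]
    - [0, 0, 0.005]
    - [0, 0, 0.005]
    - [0, 0, 0.005]
    - [0, 0, 0.01]
    - [0, 0, 0.03]
    - [0, 0, 0.05]
    - [0, 0, 0.02]
    - [0, 0, 0]
    - [0, 0, 0]
  dr:
    - [0, 0, 0]
    - [0, 0, 0]
    - [0, 0, 0]
    - [0, 0, 0]
    - [0, 0, 0]
    - [0, 0, 0]
    - [0, 0, 0]
    - [0, 0, 0]
    - [0, 0, 0]
    - [0, 0, 0]
  hand: [1, 1, 1, 1, 1, 1, 1, 1, 1, 1]

```text
time: 29.68
eef_pos: [606.4, -83.0, 167.6]
eef_rot: [0.713, 0.701, -0.0, -0.001]
ft_force: [0.3, -0.7, -1.7]
width: 47.8
```

>>> drive_tool:
  offset:
    - [-0.0263, 0.0467, 0]
    - [-0.0263, 0.0467, 0]
    - [-0.0263, 0.0467, 0]
    - [-0.0263, 0.0467, 0]
    - [-0.0263, 0.0467, 0]
    - [-0.0263, 0.0467, 0]
    - [-0.0263, 0.0468, 0]
    - [0, 0, -0.04]
    - [0, 0, -0.04]
    - [0, 0, 0]
    - [0, 0, 0]
  dr:
    - [0, 0, -2.5]
    - [0, 0, -2.5]
    - [0, 0, -2.5]
    - [0, 0, -2.5]
    - [0, 0, -2.5]
    - [0, 0, -2.6]
    - [0, 0, -2.6]
    - [0, 0, 0]
    - [0, 0, 0]
    - [0, 0, 0]
    - [0, 0, 0]
  hand: [1, 1, 1, 1, 1, 1, 1, 1, 1, 1, 1]

```text
time: 31.05
eef_pos: [423.4, 243.9, 89.4]
eef_rot: [0.813, 0.583, 0.0, 0.0]
ft_force: [1.3, -0.2, -2.0]
width: 47.9
```

```bash
python3 - <<'E'
from m import *
s=read_state();print(s["eef_pos"],s["eef_rot"],s["ft_force"],s["width"]);a=capture("side")[:,:,::-1].copy();b=capture("top")[:,:,::-1].copy()
cv2.imwrite("pics/c11.png",cv2.resize(np.hstack([a[150:270,205:325],b[230:350,160:280]]),None,fx=3.3,fy=3.3,interpolation=cv2.INTER_CUBIC))
E
```

```text
[423.40505518 243.92322586  89.41436902] [8.12748610e-01 5.82614499e-01 1.87931503e-04 8.34148179e-05] [ 1.29244001 -0.16892624 -1.95927475] 47.85593460810723
```

View pics/c11.png

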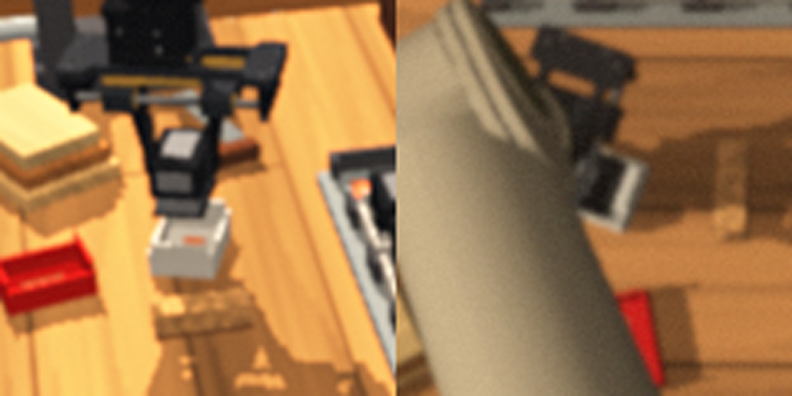

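The pack hangs over shoe A, which has not moved, and the gripper clears the blanks. I'm lowering it.

>>> drive_tool:
  offset:
    - [0, 0, -0.02]
    - [0, 0, -0.015]
    - [0, 0, -0.01]
    - [0, 0, 0]
    - [0, 0, -0.004]
    - [0, 0, -0.003]
    - [0, 0, 0]
    - [0, 0, 0]
  dr:
    - [0, 0, 0]
    - [0, 0, 0]
    - [0, 0, 0]
    - [0, 0, 0]
    - [0, 0, 0]
    - [0, 0, 0]
    - [0, 0, 0]
    - [0, 0, 0]
  hand: [1, 1, 1, 1, 1, 1, 1, 1]

```text
time: 32.15
eef_pos: [423.1, 243.9, 36.7]
eef_rot: [0.813, 0.583, 0.0, 0.0]
ft_force: [-0.5, -0.1, -2.6]
width: 47.7
```

>>> drive_tool:
  offset:
    - [0, 0, -0.001]
    - [0, 0, -0.001]
    - [0, 0, -0.0005]
    - [0, 0, 0]
    - [0, 0, 0]
  dr:
    - [0, 0, 0]
    - [0, 0, 0]
    - [0, 0, 0]
    - [0, 0, 0]
    - [0, 0, 0]
  hand: [1, 1, 1, 1, 1]

```text
time: 32.78
eef_pos: [423.1, 243.9, 34.7]
eef_rot: [0.813, 0.583, 0.0, -0.0]
ft_force: [-3.7, -2.6, 8.9]
width: 47.6
```

>>> drive_tool:
  offset:
    - [0, 0, 0]
    - [0, 0, 0]
    - [0, 0, 0]
    - [0, 0, 0]
    - [0, 0, -0.015]
    - [0, 0, -0.013]
    - [0, 0, 0]
    - [0, 0, 0]
  dr:
    - [0, 0, 0]
    - [0, 0, 0]
    - [0, 0, 0]
    - [0, 0, 0]
    - [0, 0, 0]
    - [0, 0, 0]
    - [0, 0, 0]
    - [0, 0, 0]
  hand: [-1, -1, -1, -1, -1, -1, -1, -1]

```text
time: 33.78
eef_pos: [423.0, 243.8, 5.9]
eef_rot: [0.813, 0.583, -0.0, 0.0]
ft_force: [-0.1, -0.4, 0.1]
width: 87.1
```

>>> drive_tool:
  offset:
    - [0, 0, 0]
    - [0, 0, 0]
    - [0, 0, 0]
    - [0, 0, 0]
    - [0, 0, 0]
  dr:
    - [0, 0, 0]
    - [0, 0, 0]
    - [0, 0, 0]
    - [0, 0, 0]
    - [0, 0, 0]
  hand: [1, 1, 1, 1, 1]

```text
time: 34.4
eef_pos: [423.2, 243.9, 6.2]
eef_rot: [0.813, 0.583, 0.0, 0.0]
ft_force: [-0.1, -0.5, 2.4]
width: 59.6
```

>>> drive_tool:
  offset:
    - [0, 0, 0.01]
    - [0, 0, 0.03]
    - [0, 0, 0.05]
    - [0, 0, 0.05]
    - [0.0472, 0.0126, 0]
    - [0.0472, 0.0126, 0]
    - [0.0472, 0.0126, 0]
    - [0.0472, 0.0126, 0]
    - [0, 0, 0]
    - [0, 0, 0]
    - [0, 0, 0]
  dr:
    - [0, 0, 0]
    - [0, 0, 0]
    - [0, 0, 0]
    - [0, 0, 0]
    - [0, 0, 4.8]
    - [0, 0, 4.8]
    - [0, 0, 4.7]
    - [0, 0, 4.7]
    - [0, 0, 0]
    - [0, 0, 0]
    - [0, 0, 0]
  hand: [1, 1, 1, 1, 1, 1, 1, 1, 1, 1, 1]

```text
time: 35.78
eef_pos: [610.9, 294.4, 146.6]
eef_rot: [0.705, 0.709, 0.0, -0.0]
ft_force: [-0.1, -0.0, -3.7]
width: 59.6
```

>>> drive_tool:
  offset:
    - [0.0007, 0, -0.03]
    - [0, 0, -0.04]
    - [0, 0, -0.03]
    - [0, 0, 0]
    - [0, 0, -0.008]
    - [0, 0, -0.006]
    - [0, 0, 0]
    - [0, 0, 0]
  dr:
    - [0, 0, 0]
    - [0, 0, 0]
    - [0, 0, 0]
    - [0, 0, 0]
    - [0, 0, 0]
    - [0, 0, 0]
    - [0, 0, 0]
    - [0, 0, 0]
  hand: [1, 1, 1, 1, 1, 1, 1, 1]

```text
time: 36.78
eef_pos: [612.7, 294.4, 32.5]
eef_rot: [0.705, 0.709, 0.0, 0.0]
ft_force: [0.5, 0.3, -3.5]
width: 60.0
```

>>> drive_tool:
  offset:
    - [0, 0, -0.006]
    - [0, 0, -0.004]
    - [0, 0, -0.002]
    - [0, 0, -0.0015]
    - [0, 0, -0.0007]
    - [0, 0, 0]
    - [0, 0, 0]
  dr:
    - [0, 0, 0]
    - [0, 0, 0]
    - [0, 0, 0]
    - [0, 0, 0]
    - [0, 0, 0]
    - [0, 0, 0]
    - [0, 0, 0]
  hand: [1, 1, 1, 1, 1, 1, 1]

```text
time: 37.65
eef_pos: [612.6, 294.3, 18.4]
eef_rot: [0.705, 0.709, 0.0, 0.0]
ft_force: [-3.1, -2.4, 5.5]
width: 59.8
```

>>> drive_tool:
  offset:
    - [0, 0, 0]
    - [0, 0, 0]
    - [0, 0, 0]
    - [0, 0, 0.01]
    - [0, 0, 0.04]
    - [0, 0, 0.05]
    - [0, 0, 0.05]
    - [-0.0145, -0.0532, 0]
    - [-0.0145, -0.0532, 0]
    - [-0.0145, -0.0532, 0]
    - [-0.0145, -0.0532, 0]
    - [-0.0145, -0.0532, 0]
  dr:
    - [0, 0, 0]
    - [0, 0, 0]
    - [0, 0, 0]
    - [0, 0, 0]
    - [0, 0, 0]
    - [0, 0, 0]
    - [0, 0, 0]
    - [0, 0, 0]
    - [0, 0, 0]
    - [0, 0, 0]
    - [0, 0, 0]
    - [0, 0, 0]
  hand: [-1, -1, -1, -1, -1, -1, -1, 1, 1, 1, 1, 1]

```text
time: 39.15
eef_pos: [539.6, 26.5, 168.8]
eef_rot: [0.705, 0.709, 0.001, 0.0]
ft_force: [1.2, 0.4, -0.1]
width: 44.7
```

```bash
python3 - <<'E'
from m import *
s=read_state();print(s["eef_pos"],s["width"]);a=capture("side")[:,:,::-1].copy();b=capture("top")[:,:,::-1].copy()
cv2.imwrite("pics/s12.png",a);cv2.imwrite("pics/t12.png",b)
H=hsv(b)
for c,n,_ in blobs(b,(H[...,2]>95)&(H[...,1]<90),(190,205,290,230),40,200): print("top unit",c.round(1),n,onz("top",[c],72)[0].round(1))
cv2.imwrite("pics/c12.png",cv2.resize(np.hstack([a[170:290,270:390],b[170:290,190:310]]),None,fx=3.3,fy=3.3,interpolation=cv2.INTER_CUBIC))
E
```

```text
[539.59050402  26.51835476 168.80303204] 44.73206314415477
top unit [200.  214.5] 116 [611.8 293.4]
top unit [233.9 214.5] 116 [612.4 199.2]
top unit [234.9 227.4] 108 [575.8 194.8]
top unit [203.6 227.8] 91 [574.3 281.2]
```

View pics/c12.png

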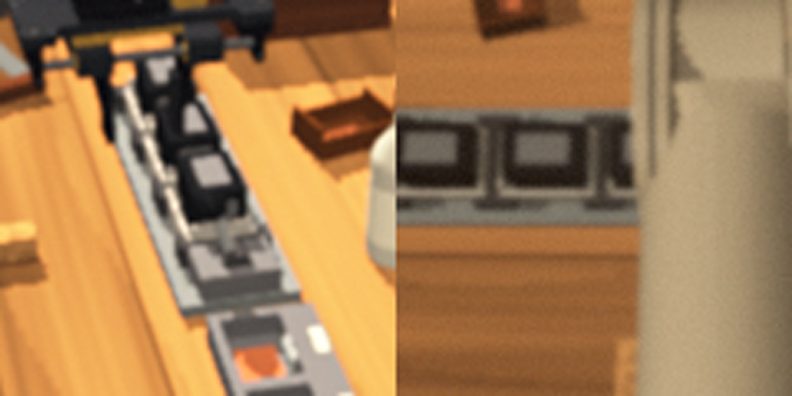

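All three units are seated, with their labels at the expected height. The lever's ball is hidden against the pack behind it, but its post is visible. Now for the switch: I close the fingers and lower them in front of the ball.

>>> drive_tool:
  offset:
    - [0, 0.0005, -0.02]
    - [0, 0, -0.03]
    - [0, 0, -0.04]
    - [0, 0, 0]
    - [0, 0, 0]
    - [0, 0, 0]
  dr:
    - [0, 0, 0]
    - [0, 0, 0]
    - [0, 0, 0]
    - [0, 0, 0]
    - [0, 0, 0]
    - [0, 0, 0]
  hand: [1, 1, 1, 1, 1, 1]

```text
time: 40.0
eef_pos: [541.1, 29.0, 79.7]
eef_rot: [0.705, 0.709, 0.001, 0.001]
ft_force: [-0.1, -0.1, 0.4]
width: 0.2
```

>>> drive_tool:
  offset:
    - [0.015, 0, 0]
    - [0.015, 0, 0]
    - [0.01, 0, 0]
    - [0.01, 0, 0]
    - [0.01, 0, 0]
    - [0.005, 0, 0]
    - [0, 0, 0]
  dr:
    - [0, 0, 0]
    - [0, 0, 0]
    - [0, 0, 0]
    - [0, 0, 0]
    - [0, 0, 0]
    - [0, 0, 0]
    - [0, 0, 0]
  hand: [1, 1, 1, 1, 1, 1, 1]

```text
time: 40.88
eef_pos: [605.3, 28.7, 77.8]
eef_rot: [0.705, 0.709, 0.0, 0.0]
ft_force: [0.0, 0.0, 0.1]
width: 0.5
```

>>> drive_tool:
  offset:
    - [0.003, 0, 0]
    - [0.003, 0, 0]
    - [0.003, 0, 0]
    - [0, 0, 0]
  dr:
    - [0, 0, 0]
    - [0, 0, 0]
    - [0, 0, 0]
    - [0, 0, 0]
  hand: [1, 1, 1, 1]

```text
time: 41.38
eef_pos: [614.3, 28.8, 77.9]
eef_rot: [0.705, 0.709, 0.0, 0.0]
ft_force: [0.6, 0.3, -0.5]
width: 0.7
```

>>> drive_tool:
  offset:
    - [0.002, 0, 0]
    - [0.002, 0, 0]
    - [0, 0, 0]
  dr:
    - [0, 0, 0]
    - [0, 0, 0]
    - [0, 0, 0]
  hand: [1, 1, 1]

```text
time: 41.75
eef_pos: [618.2, 28.8, 77.9]
eef_rot: [0.705, 0.709, 0.0, 0.0]
ft_force: [-0.3, 0.6, -0.4]
width: 0.3
```

```bash
python3 - <<'E'
from m import *
s=read_state();print(s["eef_pos"],s["ft_force"]);a=capture("side")[:,:,::-1].copy()
cv2.imwrite("pics/c13.png",cv2.resize(a[180:290,280:390],None,fx=4.5,fy=4.5,interpolation=cv2.INTER_CUBIC))
E
```

```text
[618.2082669   28.80380816  77.91011476] [-0.33993852  0.57235332 -0.39820676]
```

View pics/c13.png

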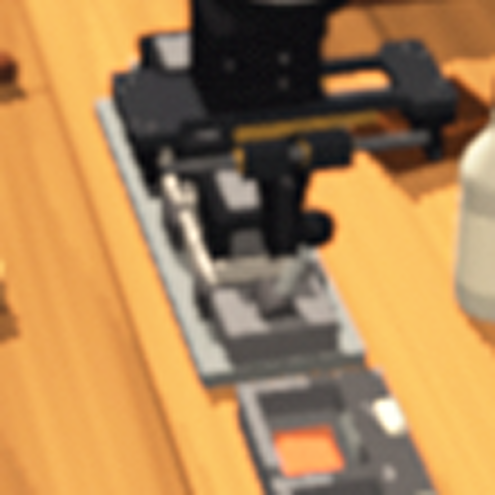

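The ball is now at side pixel (351,230.7), pushed to +x. I'm pressing on until the end stop is felt.

>>> drive_tool:
  offset:
    - [0.002, 0, 0]
    - [0.002, 0, 0]
    - [0, 0, 0]
  dr:
    - [0, 0, 0]
    - [0, 0, 0]
    - [0, 0, 0]
  hand: [1, 1, 1]

```text
time: 42.18
eef_pos: [622.2, 28.8, 77.9]
eef_rot: [0.705, 0.709, 0.0, 0.0]
ft_force: [0.7, -1.0, -0.9]
width: 0.3
```

```bash
python3 - <<'E'
from h import *
o,d=ray("side",[(351.1,230.7)]);t=(29-o[1])/d[0,1];print("ball before",o+t*d[0])
a=capture("side");s=read_state();print(s["eef_pos"],s["ft_force"])
H=hsv(a[:,:,::-1].copy());cv2.imwrite("pics/s14.png",a[:,:,::-1])
print(proj("side",[[642,29,87],[630,29,91]]))
E
```

```text
ball before [644.66400473  29.          87.27915904]
[622.19233985  28.77407979  77.91140029] [0.12415103 0.03614329 0.03450024]
[[350.14470413 230.91007746]
 [345.87163668 230.22141266]]
```

>>> drive_tool:
  offset:
    - [0.002, 0, 0]
    - [0.002, 0, 0]
    - [0, 0, 0]
  dr:
    - [0, 0, 0]
    - [0, 0, 0]
    - [0, 0, 0]
  hand: [1, 1, 1]

```text
time: 42.6
eef_pos: [623.2, 28.7, 77.6]
eef_rot: [0.705, 0.709, -0.002, -0.002]
ft_force: [-15.8, 0.6, 11.0]
width: 0.5
```

```bash
python3 - <<'E'
from h import *
a=capture("side");s=read_state();print(s["eef_pos"],s["ft_force"])
cv2.imwrite("pics/c15.png",cv2.resize(np.hstack([cv2.imread("pics/s14.png")[200:280,310:390],a[200:280,310:390,::-1]]),None,fx=5,fy=5,interpolation=cv2.INTER_CUBIC))
E
```

```text
[623.2413655   28.75964759  77.58405953] [-16.32308205   0.10177715   9.85426353]
```

View pics/c15.png

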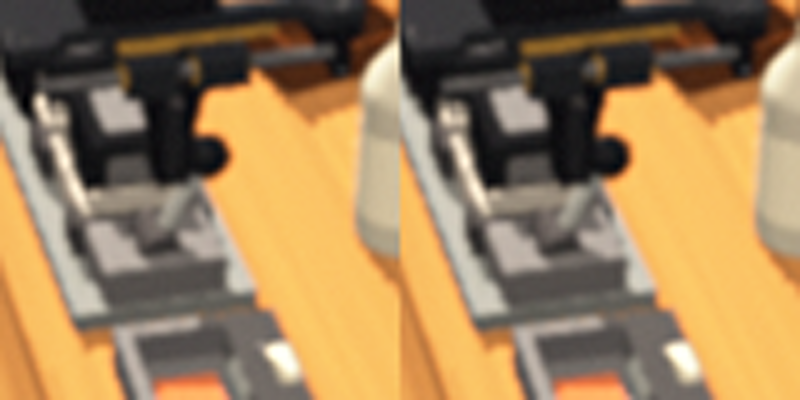

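I felt the end stop at about 16 N. The ball did not move between the last two pictures. Backing off and raising the arm.

>>> drive_tool:
  offset:
    - [-0.01, 0, 0]
    - [-0.03, 0, 0]
    - [-0.04, 0, 0]
    - [0, 0, 0.05]
    - [0, 0, 0.05]
    - [0, -0.05, 0.03]
    - [0, -0.06, 0]
    - [0, -0.06, 0]
    - [0, -0.06, 0]
    - [0, -0.05, 0]
    - [0, 0, 0]
    - [0, 0, 0]
  dr:
    - [0, 0, 0]
    - [0, 0, 0]
    - [0, 0, 0]
    - [0, 0, 0]
    - [0, 0, 0]
    - [0, 0, 0]
    - [0, 0, 0]
    - [0, 0, 0]
    - [0, 0, 0]
    - [0, 0, 0]
    - [0, 0, 0]
    - [0, 0, 0]
  hand: [1, 1, 1, 1, 1, 1, 1, 1, 1, 1, 1, 1]

```text
time: 44.15
eef_pos: [546.3, -250.7, 207.8]
eef_rot: [0.705, 0.709, 0.0, 0.0]
ft_force: [-0.3, 0.5, -0.6]
width: 0.1
```

```bash
python3 - <<'E'
from m import *
s=read_state();print(s["eef_pos"],s["ft_force"]);a=capture("side")[:,:,::-1].copy();b=capture("top")[:,:,::-1].copy();S=hsv(a);H=hsv(b)
for c,n,_ in blobs(b,(H[...,2]>95)&(H[...,1]<90),(190,205,290,230),40,200): print("top unit",c.round(1),n,onz("top",[c],72)[0].round(1))
for c,n,_ in blobs(b,H[...,2]<62,(288,203,308,232),20,200): print("ball top",c,n,onz("top",[c],87))
for c,n,_ in blobs(a,S[...,2]<75,(342,222,362,242),15,250):
    o,d=ray("side",[c]);t=(29-o[1])/d[0,1];print("ball side",c,n,o+t*d[0])
cv2.imwrite("pics/c16.png",cv2.resize(np.hstack([a[170:290,270:390],b[180:300,190:310]]),None,fx=3.3,fy=3.3,interpolation=cv2.INTER_CUBIC))
E
```

```text
[ 546.25870458 -250.69976168  207.84659932] [-0.27237727  0.45231063 -0.61793448]
top unit [273.2 224.4] 148 [585.2  90. ]
top unit [199.8 214.4] 112 [612. 294.]
top unit [233.9 214.5] 118 [612.4 199.2]
top unit [266.5 214.5] 112 [613.  109.1]
top unit [203.4 227.8] 90 [574.2 281.6]
top unit [234.7 227.6] 104 [575.4 195.5]
ball top [295.25       204.42857143] 28 [[638.08981283  29.69666403]]
ball side [348.48387097 222.51612903] 31 [636.75732799  29.         114.48280404]
ball side [351.1814346  233.12236287] 237 [645.08967688  29.          79.39127849]
```

View pics/c16.png

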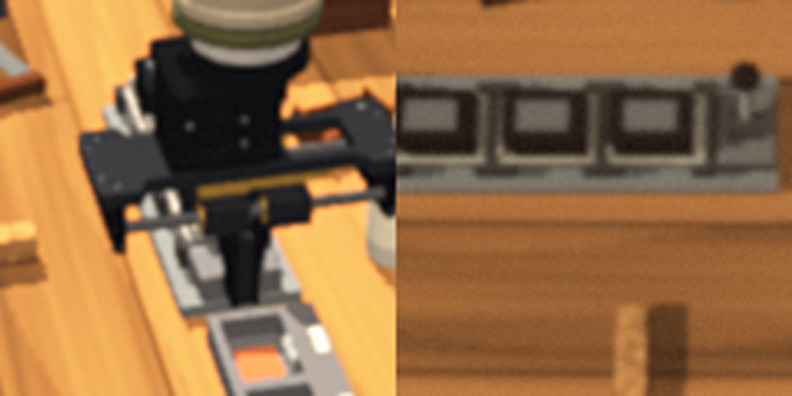

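The top view shows three units in the bays. The ball is at about (295.5,203.5), which is x≈641 mm against an expected 642 fully on. The arm is clear, so I'm handing in.

```bash
python3 -c "
from workcell import *
print(hand_in())"
```

```text
the job is handed in; nothing more can be done
None
```

The job is done and handed in at about 44 s of robot time. All three packs went from the charger into grey shoes. Each loaded shoe then went into its own bay as one unit, and only after that did I throw the switch on. There was no spare shoe, and neither the red and brown look-alikes nor the other things on the bench were handled.

**Seating:** Each pack and each unit was lowered until contact was felt at about the expected height. The tool ended at 18.3–18.5 mm in every bay, against 18.2 mm expected. In the final picture the pack labels are at (612,294), (612,199) and (613,109) mm. The last is about 3 mm off the measured bay centre in y, probably play plus measuring error, and I left it.

**Switch:** I pushed the lever until a 16 N end stop was felt. It stayed there after the arm backed off, with the ball at x ≈ 641 mm against 642 mm expected for fully on.

**Check that disagreed:** The last automatic ball fixes were off. The side view was spoilt by the gripper, and the top mask gave x = 638 mm because it caught only part of the ball. I therefore relied on the felt end stop and the top picture.

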